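# Snap the cap onto the marker that is finished with

### The job

Two open jumbo markers, red and blue, stand in the desk stand, and their caps wait on two round coasters. Take the cap that is on the cork coaster, put it on the marker of its own colour and press it down until it clicks, then go on pressing past the click so that the rubber seal under it is well squeezed. Leave the other cap and the things lying about where they are, and finish with the gripper still holding the cap and pressing it down: do not let go.

Things in the scene. Friction and masses are not known exactly. Their poses are not given: they have to be found in the camera images.
- cap_red: red loose snap cap, a round cup standing open end down on a coaster (which one varies). 34 mm outside diameter, 48 mm tall, closed flat top. Origin at the centre of its open lower rim, z up its axis. Inside, a lip with a 23 mm bore fills the lowest 3 mm; above it the bore is 28 mm; 44 mm deep in all. About 25 g.
- cap_blue: blue loose snap cap, a round cup standing open end down on a coaster (which one varies). 34 mm outside diameter, 48 mm tall, closed flat top. Origin at the centre of its open lower rim, z up its axis. Inside, a lip with a 23 mm bore fills the lowest 3 mm; above it the bore is 28 mm; 44 mm deep in all. About 25 g.
- marker_red: open jumbo marker, red band on a white barrel, red stud and nib, fixed upright in the stand (which place varies). Origin on its axis at the stand's top face, 30 mm above the worktop, z up. Barrel 34 mm in diameter, up to 45 mm; on it a black rubber seal ring, 45 to 49 mm; then the stud, 20 mm in diameter, up to 75 mm, tapered at the top; nib 10 mm in diameter, up to 83 mm.
- marker_blue: open jumbo marker, blue band on a white barrel, blue stud and nib, fixed upright in the stand (which place varies). Origin on its axis at the stand's top face, 30 mm above the worktop, z up. Barrel 34 mm in diameter, up to 45 mm; on it a black rubber seal ring, 45 to 49 mm; then the stud, 20 mm in diameter, up to 75 mm, tapered at the top; nib 10 mm in diameter, up to 83 mm.
- snap_red (a point): centre of the red marker's four sprung snap bumps, on its axis 55.5 mm above its origin; they stand 3.5 mm out of the stud. The lip of a cap meets them with the cap's rim about 58 mm above the marker's origin; it takes up to about 9 N; the force drops with the click at a rim height of about 55 mm, where the bumps begin to draw the cap down by themselves (up to 8 N); the rim meets the seal at 49 mm.
- snap_blue (a point): centre of the blue marker's four sprung snap bumps, on its axis 55.5 mm above its origin; they stand 3.5 mm out of the stud. The lip of a cap meets them with the cap's rim about 58 mm above the marker's origin; it takes up to about 9 N; the force drops with the click at a rim height of about 55 mm, where the bumps begin to draw the cap down by themselves (up to 8 N); the rim meets the seal at 49 mm.
- seal_red (a joint): squeeze of the rubber seal ring of the red marker: 0 free, 0.003 m fully squeezed (cap rim then 46 mm above the marker's origin); springy, about 4 N per mm
- seal_blue (a joint): squeeze of the rubber seal ring of the blue marker: 0 free, 0.003 m fully squeezed (cap rim then 46 mm above the marker's origin); springy, about 4 N per mm
- coaster_cork: round cork coaster, 84 mm in diameter, 4 mm thick, fixed; origin at the centre of its underside. The cap that stands on it is the one to use.
- coaster_black: round black rubber coaster, 84 mm in diameter, 4 mm thick, fixed; origin at the centre of its underside. The cap on it stays there.
- stand: fixed grey desk stand, 84 x 180 x 30 mm (x, y, z), origin at the centre of its underside; the markers stand 55 mm to either side of its centre along its own y axis
- eraser: small grey and white eraser, 23 x 52 x 13 mm, origin at the centre of its underside. A bystander: leave it where it is.
- staple_box: small carton of staples, 41 x 74 x 27 mm, origin at the centre of its underside. A bystander: leave it where it is.
- glue_stick: glue stick lying on its side, 28 x 95 x 28 mm, origin at the centre of its underside. A bystander: leave it where it is.

How it is judged (in metres and radians):
On the way, in this order (a step that is already met when the one before it is completed fails the run):
1. the cap that was on the cork coaster is lifted clear of it in the gripper (((distance of cap_blue from where it was at the start of the episode below 0.02 m and horizontal distance between cap_blue and coaster_cork above 0.06 m and height (world z) of cap_red above 0.04 m and contact force between the fingers and cap_red above 1 N) or (distance of cap_red from where it was at the start of the episode below 0.02 m and horizontal distance between cap_red and coaster_cork above 0.06 m and height (world z) of cap_blue above 0.04 m and contact force between the fingers and cap_blue above 1 N))), for 0.1 s.
2. that cap has clicked onto the marker of its own colour and is pressed on, squeezing the seal (((distance of cap_blue from where it was at the start of the episode below 0.02 m and horizontal distance between cap_blue and coaster_cork above 0.06 m and horizontal distance between cap_red and marker_red below 0.004 m and z of cap_red in the frame of marker_red below 0.0485 m and angle between the z axis of cap_red and the z axis of marker_red, either way round below 0.12 rad and value of joint seal_red above 0.001 m and contact force between the fingers and cap_red above 2 N) or (distance of cap_red from where it was at the start of the episode below 0.02 m and horizontal distance between cap_red and coaster_cork above 0.06 m and horizontal distance between cap_blue and marker_blue below 0.004 m and z of cap_blue in the frame of marker_blue below 0.0485 m and angle between the z axis of cap_blue and the z axis of marker_blue, either way round below 0.12 rad and value of joint seal_blue above 0.001 m and contact force between the fingers and cap_blue above 2 N))), for 0.3 s.
At the end, for the whole second after the job is handed in: The cap from the cork coaster is on the stud of its own colour's marker, past the click (centred within 4 mm, rim under 48.5 mm above the marker's origin, tilt under 0.12 rad), held by the gripper (over 2 N), seal squeezed over 1 mm; the other cap within 20 mm of its start (((distance of cap_blue from where it was at the start of the episode below 0.02 m and horizontal distance between cap_blue and coaster_cork above 0.06 m and horizontal distance between cap_red and marker_red below 0.004 m and z of cap_red in the frame of marker_red below 0.0485 m and angle between the z axis of cap_red and the z axis of marker_red, either way round below 0.12 rad and value of joint seal_red above 0.001 m and contact force between the fingers and cap_red above 2 N) or (distance of cap_red from where it was at the start of the episode below 0.02 m and horizontal distance between cap_red and coaster_cork above 0.06 m and horizontal distance between cap_blue and marker_blue below 0.004 m and z of cap_blue in the frame of marker_blue below 0.0485 m and angle between the z axis of cap_blue and the z axis of marker_blue, either way round below 0.12 rad and value of joint seal_blue above 0.001 m and contact force between the fingers and cap_blue above 2 N))); the arm keeps its last pose, push and grip.
It fails at once if a bystander (eraser, staple box or glue stick) is moved more than 30 mm (distance of any of eraser, staple_box, glue_stick from where it was at the start of the episode above 0.03 m).
It also fails if it takes over 38 s, if anything falls off the work surface, if the arm or the gripper's body presses on something with over 40 N, if the wrist force passes 120 N, or if a joint passes its speed limit or range.

### The arm

A 6-joint arm with a two-finger parallel gripper is mounted at the origin on a cart in front of the work surface, level with it; the furniture and walls round the work are solid. World frame = base frame: x ahead of the robot, y to its left, z up, the work surface at z = 0. Lengths are in m, angles in degrees, forces in N, time in s.
With the tool pointing down it reaches from about 0.35 to 0.725 m from the base axis. Payload 6 kg.
Tool frame: the origin (TCP) lies at the very end of the fingers, on their centre line; the grasp point (between the pads) lies 19 mm behind it (ctrl.grip_depth is the distance from the TCP to the grasp point, in m); z points along the fingers, y is the line along which they close (so a half turn about z gives the same grasp; the last joint's range is limited). The gripper opens to 85 mm and grips with 20 to 120 N. Pads are 22 mm wide; open, the fingers measure 114 mm over their backs; the gripper's body (76 mm by 85 mm) begins 54 mm behind the grasp point. The pads swing forward as they close: fully open they stand 13 mm farther back than shut.
Start: joints at [-53.073, 2.303, 4.859, 0, -92.561, -19.12], TCP at [0.184, -0.571, 0.231] pointing down, gripper open.
Joint ranges: [-146.85, 146.85], [-73.84, 115.35], [-62.03, 85.46], [-188.31, 113.3], [-161.28, -10.13], [-171.36, 171.36]. Speed limits (degrees/s): [147.25, 147.25, 172.46, 180, 180, 180].

### API

Orientations are given as [roll, pitch, yaw] about the fixed x, y, z axes, in that order (R = Rz(yaw) Ry(pitch) Rx(roll)).
In Python, from cell import ctrl gives the robot as it stands.
- The arm moves only by the tool drive_tool, never from a script. Its argument "plan" is a list of rows, each a list of 3 entries, a list of its own where there are three numbers: the shift along the tool's x, y, z normalised to -1 to 1, where 1 is 0.15 m, then the turn, a rotation vector about the tool's x, y, z normalised to -1 to 1, where 1 is 90 degrees, then the opening, from 0 (shut) to 1 (fully open). In form: [[[dx, dy, dz], [rx, ry, rz], jaw], ...]. A call has 1 to 12 rows; each row shifts and turns the commanded pose from where the row before left it, along the tool's axes as they then stand; what a row does not reach is not made up. A row lasts 1/12 s, in which the tool goes at most 41.7 mm and 7.16 degrees, less where a joint would pass 70% of its speed; a pose out of reach is approached as far as the arm can. A call with a number of a shift or a turn outside -1 to 1 is refused whole. A call with a gripper value outside its range is refused whole. The fingers move at their own pace and stop on an object; the grip force is fixed at half the most. Time passes only in rows, so rows that do not move let the fingers close. It gives the time, the measured TCP pose, the force, the opening and the grip force at its end, in the units of the state.
- ctrl.sense(): the state, without advancing time (a new reading comes with each control period).
- ctrl.snapshot(name): name is "scene" or "top"; returns (picture, depth): 480x640x3 uint8, blue, green, red; 480x640 float32, m along the optical axis (not along the pixel's ray), 0 where there is no reading.
- ctrl.camera_info(name): a dict with "fx", "fy", "cx", "cy" (pixels), "D" ([k1, k2, p1, p2, k3] as OpenCV has them; the pictures are not rectified), "rvec" (rotation vector, rad) and "tvec" (3), from world to camera coordinates, as OpenCV has them. Camera axes: x right, y down, z forward; pixel columns grow to the right and rows downward; lengths in m; the calibration is good to about 2 mm. A picture is of the moment at which its call begins. camera_info takes no time and is no camera call.
- ctrl.sign_off(): hands the job in; it is judged then, once.
The state is a dict: "t": time; "joints": joint angles; "qd": joint speeds; "joint_torque": joint torques, N m; "position": TCP position; "ee_rot": TCP orientation; "force": force on the tool from outside, world axes, zero at the start; "ft_torque": the same for the moment, N m; "finger_gap": finger opening in m; "finger_force": force on a finger pad.
Only numpy, scipy, OpenCV 4.12 (cv2) and the standard library are available. Lean on these libraries where they do the work, as an engineer would, in place of code of your own. Each camera call takes 0.05 s, during which the arm holds its last target. There are 200 camera calls.

## Working session

There is one attempt and no reset: what is moved stays moved. The work goes in short steps, Python scripts to look and compute and a tool call to move; the robot and the scene stay as the last step left them, time stands still between calls to the robot, and variables do not carry over. Pictures are saved under pics/ and viewed, at most 10 in all, crops included, and the job is handed in when it is done.

Besides the shell and the picture viewer there is one more tool, called after "Call:" as name(argument=value, ...) on one line, values as JSON. drive_tool: Moves the arm, as the interface text tells. Scaled input: -1 to 1 covers 0.15 m each way for a shift and 90 degrees each way for a turn. Its arguments: {"type":"object","properties":{"plan":{"type":"array"}},"required":["plan"]}

```bash
ls; mkdir -p pics
python3 - <<'E'
from cell import ctrl
import cv2,numpy as np
s=ctrl.sense();print(s)
for n in("scene","top"):
    p,d=ctrl.snapshot(n);cv2.imwrite(f"pics/{n}0.png",p);np.save(f"pics/{n}0.npy",d);print(n,ctrl.camera_info(n))
E
```

```text
pics
{'t': 0.0, 'joints': array([-5.30739166e+01,  2.33801696e+00,  4.80193555e+00, -2.77562329e-02,
       -9.25618570e+01, -1.91199530e+01]), 'qd': array([ 0.07562616, -0.0917417 ,  0.05179376,  0.06903298,  0.04482556,
        0.00845454]), 'joint_torque': array([ 2.24601979e-03, -3.68196416e+01,  3.47426569e+01,  6.93268687e+00,
       -5.25342199e-03,  7.56093641e-06]), 'position': array([ 0.18346343, -0.57091193,  0.23027736]), 'ee_rot': array([ 1.79898382e+02, -5.87848655e-03, -1.62192647e+02]), 'force': array([-0.37491284, -0.60559227,  0.79489891]), 'ft_torque': array([ 0.0117781 ,  0.01284727, -0.02557902]), 'finger_force': 0.0, 'finger_gap': 0.08543885681287339}
scene {'fx': 444.7041384927996, 'fy': 444.7041384927996, 'cx': 321.3790473651787, 'cy': 246.4205613763977, 'D': array([-0.06196944,  0.        ,  0.        ,  0.        ,  0.        ]), 'rvec': array([ 1.18627023, -1.99502889,  1.16872088]), 'tvec': array([0.31658496, 0.31150361, 0.5828476 ])}
top {'fx': 517.685959834063, 'fy': 517.685959834063, 'cx': 306.12394801247524, 'cy': 235.4992232623807, 'D': array([-0.0489289,  0.       ,  0.       ,  0.       ,  0.       ]), 'rvec': array([ 2.17926798, -2.18193708,  0.05958256]), 'tvec': array([0.06449151, 0.57749738, 1.35897129])}
```

View pics/scene0.png

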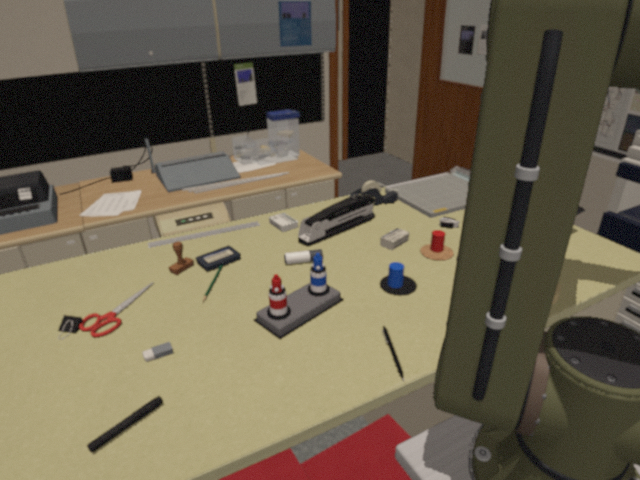

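View pics/top0.png

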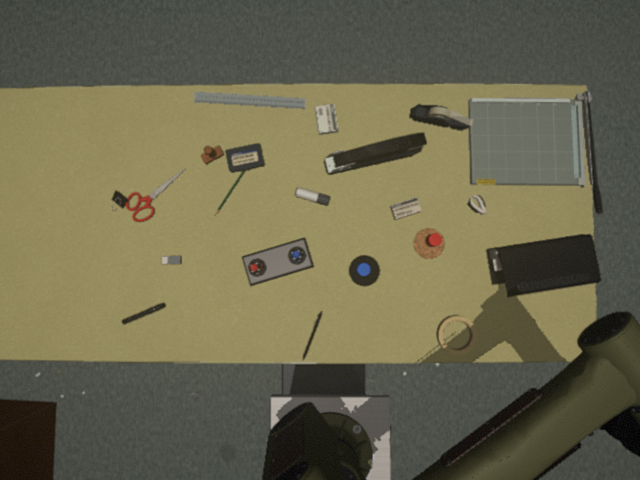

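The red cap is on the cork coaster: top view about (433,240), scene about (438,242). The red marker is in the left place of the stand: top view about (257,267), scene about (277,297). The blue marker is at top (296,256), and the blue cap is on the black coaster at (364,270).

```bash
cat > h.py <<'E'
import cv2,numpy as np
def cam(ctrl,n):
    i=ctrl.camera_info(n);K=np.array([[i['fx'],0,i['cx']],[0,i['fy'],i['cy']],[0,0,1]]);R=cv2.Rodrigues(i['rvec'])[0]
    return K,i['D'],R,np.array(i['tvec']).ravel()
def rays(C,uv):
    K,D,R,t=C;p=cv2.undistortPoints(np.array(uv,float).reshape(-1,1,2),K,D).reshape(-1,2)
    return -R.T@t,np.c_[p,np.ones(len(p))]@R
def plane(C,uv,z):
    o,d=rays(C,uv);return o+d*((z-o[2])/d[:,2])[:,None]
def cloud(C,uv,dep):
    o,d=rays(C,uv);return o+d*dep[:,None]
def red(p):
    b,g,r=[p[...,k].astype(int) for k in range(3)];return (r>90)&(r>2*g)&(r>2*b)
E
python3 - <<'E'
from cell import ctrl
from h import *
for n,boxes in(("top",{"cap":(415,225,450,258),"mk":(240,252,275,282)}),("scene",{"cap":(420,225,456,258),"mk":(262,270,292,320)})):
    C=cam(ctrl,n);p=cv2.imread(f"pics/{n}0.png");d=np.load(f"pics/{n}0.npy");m=red(p)
    for k,(a,b,c,e) in boxes.items():
        v,u=np.nonzero(m[b:e,a:c]);u=u+a;v=v+b
        P=cloud(C,np.c_[u,v],d[v,u]);z=P[:,2]
        print(n,k,len(u),"uv",u.mean(),v.mean(),u.min(),u.max(),v.min(),v.max())
        for lo,hi in((.0,.03),(.03,.047),(.047,.06),(.06,.078),(.078,.1),(.1,.12)):
            q=P[(z>lo)&(z<hi)]
            if len(q):print("  ",lo,hi,len(q),q.mean(0).round(4),q.min(0).round(4),q.max(0).round(4))
    if n=="top":
        # stand top face & coaster corners
        for w,(a,b,c,e) in {"stand":(235,230,320,290)}.items():
            v,u=np.mgrid[b:e,a:c];u=u.ravel();v=v.ravel();P=cloud(C,np.c_[u,v],d[v,u]);g=P[(abs(P[:,2]-.03)<.006)]
            r=cv2.minAreaRect(g[:,:2].astype(np.float32));print(w,r)
        hsv=cv2.cvtColor(p,cv2.COLOR_BGR2HSV);print(p[268,364],p[232,420],p[256,425])
        bl=(p[...,0]>110)&(p[...,0]>1.6*p[...,2]);v,u=np.nonzero(bl[250:290,345:385]);print("bluecap",plane(C,[[u.mean()+345,v.mean()+250]],.052))
E
```

```text
top cap 129 uv 434.4031007751938 239.27906976744185 428 441 233 245
   0.03 0.047 3 [ 0.5704 -0.2723  0.0463] [ 0.5556 -0.2785  0.046 ] [ 0.5791 -0.2654  0.0466]
   0.047 0.06 126 [ 0.5649 -0.2701  0.0521] [ 0.5499 -0.2879  0.0472] [ 0.5815 -0.2541  0.0595]
top mk 38 uv 253.57894736842104 266.9736842105263 250 257 264 270
   0.078 0.1 3 [0.4934 0.2042 0.0862] [0.4909 0.2013 0.0808] [0.4959 0.2057 0.0966]
   0.1 0.12 35 [0.4933 0.1928 0.1074] [0.4858 0.185  0.1004] [0.5008 0.2004 0.1153]
stand ((0.509148359298706, 0.13972292840480804), (0.07479269802570343, 0.1674644500017166), 16.833206176757812)
[158  97  66] [ 70 109 147] [ 68 103 140]
bluecap [[ 0.48823431 -0.08472222  0.052     ]]
scene cap 225 uv 437.37333333333333 240.88 431 444 231 251
   0.0 0.03 93 [ 0.5543 -0.2644  0.0181] [ 0.5461 -0.2795  0.0061] [ 0.5661 -0.2556  0.0298]
   0.03 0.047 68 [ 0.5542 -0.2647  0.0385] [ 0.5465 -0.2805  0.0302] [ 0.5654 -0.2556  0.0469]
   0.047 0.06 63 [ 0.5605 -0.2701  0.0511] [ 0.5476 -0.2872  0.0474] [ 0.5779 -0.2536  0.0538]
scene mk 215 uv 277.04186046511626 293.87441860465117 270 285 275 308
   0.03 0.047 4 [0.4789 0.1965 0.0462] [0.4777 0.1855 0.0455] [0.4804 0.2032 0.0466]
   0.047 0.06 86 [0.4794 0.1974 0.0537] [0.4739 0.182  0.0472] [0.4925 0.2088 0.0598]
   0.06 0.078 24 [0.4789 0.1963 0.0628] [0.4752 0.1829 0.06  ] [0.4901 0.2084 0.0775]
   0.078 0.1 55 [0.4861 0.1947 0.0918] [0.4813 0.1863 0.0782] [0.4957 0.2014 0.0999]
   0.1 0.12 45 [0.4883 0.1939 0.1054] [0.4834 0.1871 0.1005] [0.4954 0.2005 0.1137]
```

Call:
drive_tool(plan=[[[-0.25, 0.093, 0], [0, 0, 0], 1], [[-0.25, 0.093, 0], [0, 0, 0], 1], [[-0.25, 0.093, 0], [0, 0, 0], 1], [[-0.25, 0.093, 0], [0, 0, 0], 1], [[-0.25, 0.093, 0], [0, 0, 0], 1], [[-0.25, 0.093, 0], [0, 0, 0], 1], [[-0.25, 0.093, 0], [0, 0, 0], 1], [[-0.25, 0.093, 0], [0, 0, 0], 1], [[-0.25, 0.093, 0], [0, 0, 0], 1], [[-0.25, 0.093, 0], [0, 0, 0], 1], [[-0.25, 0.093, 0], [0, 0, 0], 1], [[-0.25, 0.093, 0], [0, 0, 0], 1]])

```text
t: 1.1
position: [0.5619, -0.2726, 0.2309]
ee_rot: [180.0, -0.0, -162.2]
force: [0.2, -1.0, 0.4]
finger_gap: 0.0854
finger_force: 0.0
```

Call:
drive_tool(plan=[[[0, 0, 0], [0, 0, 0], 1], [[0, 0, 0], [0, 0, 0], 1]])

```text
t: 1.27
position: [0.5618, -0.2725, 0.2296]
ee_rot: [179.9, -0.1, -162.0]
force: [-0.0, -0.8, -0.3]
finger_gap: 0.0855
finger_force: 0.0
```

Call:
drive_tool(plan=[[[-0.025, 0.009, 0.2], [0, 0, 0], 1], [[0, 0, 0.2], [0, 0, 0], 1], [[0, 0, 0.2], [0, 0, 0], 1], [[0, 0, 0.2], [0, 0, 0], 1], [[0, 0, 0.2], [0, 0, 0], 1], [[0, 0, 0.2], [0, 0, 0], 1], [[0, 0, 0.12], [0, 0, 0], 1], [[0, 0, 0.1], [0, 0, 0], 1], [[0, 0, 0], [0, 0, 0], 1], [[0, 0, 0], [0, 0, 0], 1]])

```text
t: 2.1
position: [0.5628, -0.2726, 0.018]
ee_rot: [180.0, -0.1, -162.2]
force: [0.6, -0.4, 1.0]
finger_gap: 0.0853
finger_force: 0.0
```

Run:
```python
from cell import ctrl
import cv2,numpy as np
p,d=ctrl.snapshot("scene");q,_=ctrl.snapshot("top")
f=lambda i,u,v:cv2.resize(i[v:v+120,u:u+100],None,fx=4,fy=4)
cv2.imwrite("pics/a.png",np.hstack([f(p,390,180),f(q,385,180)]))
```

```text
(no output)
```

View pics/a.png

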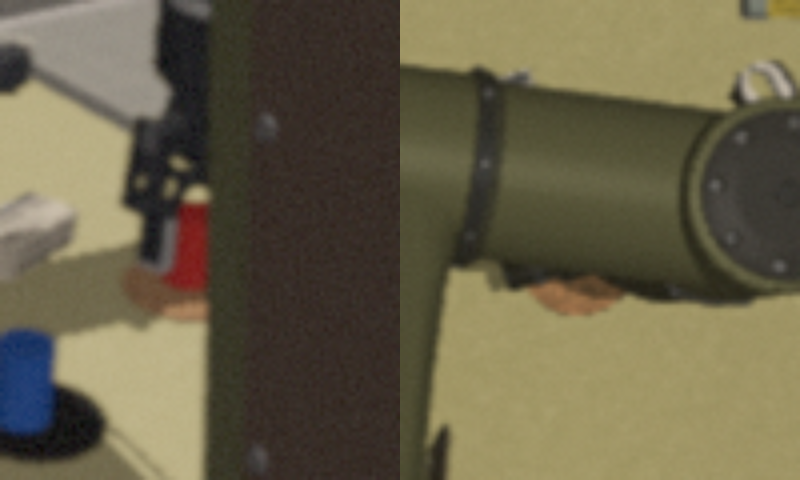

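The finger stands beside the red cap, with the cap still upright on the cork and the staple box clear. I'll make a small correction and close.

Call:
drive_tool(plan=[[[-0.018, 0.012, 0.015], [0, 0, 0], 1], [[0, 0, 0], [0, 0, 0], 0], [[0, 0, 0], [0, 0, 0], 0], [[0, 0, 0], [0, 0, 0], 0], [[0, 0, 0], [0, 0, 0], 0], [[0, 0, 0], [0, 0, 0], 0], [[0, 0, 0], [0, 0, 0], 0], [[0, 0, 0], [0, 0, 0], 0], [[0, 0, 0], [0, 0, 0], 0], [[0, 0, 0], [0, 0, 0], 0], [[0, 0, 0], [0, 0, 0], 0]])

```text
t: 3.12
position: [0.5662, -0.2694, 0.0166]
ee_rot: [-180.0, 0.0, -162.2]
force: [0.1, 0.6, 3.5]
finger_gap: 0.0328
finger_force: 59.8
```

Call:
drive_tool(plan=[[[0, 0, -0.05], [0, 0, 0], 0], [[0, 0, -0.1], [0, 0, 0], 0], [[0, 0, -0.17], [0, 0, 0], 0], [[0, 0, -0.2], [0, 0, 0], 0], [[0, 0, -0.2], [0, 0, 0], 0], [[0, 0, -0.2], [0, 0, 0], 0], [[0, 0, -0.1], [0, 0, 0], 0], [[0, 0, 0], [0, 0, 0], 0], [[0, 0, 0], [0, 0, 0], 0]])

```text
t: 3.87
position: [0.5661, -0.2691, 0.1697]
ee_rot: [180.0, 0.1, -162.2]
force: [-1.0, 0.6, -1.0]
finger_gap: 0.0329
finger_force: 59.5
```

Call:
drive_tool(plan=[[[-0.02, 0.13, 0], [0, 0, 0], 0], [[-0.04, 0.25, 0], [0, 0, 0], 0], [[-0.04, 0.25, 0], [0, 0, 0], 0], [[-0.04, 0.25, 0], [0, 0, 0], 0], [[-0.04, 0.25, 0], [0, 0, 0], 0], [[-0.04, 0.25, 0], [0, 0, 0], 0], [[-0.04, 0.25, 0], [0, 0, 0], 0], [[-0.04, 0.25, 0], [0, 0, 0], 0], [[-0.04, 0.25, 0], [0, 0, 0], 0], [[-0.04, 0.25, 0], [0, 0, 0], 0], [[-0.04, 0.25, 0], [0, 0, 0], 0], [[-0.04, 0.25, 0], [0, 0, 0], 0]])

```text
t: 4.87
position: [0.498, 0.1646, 0.1672]
ee_rot: [-180.0, -0.2, -162.2]
force: [1.2, -0.4, -0.5]
finger_gap: 0.033
finger_force: 59.6
```

Call:
drive_tool(plan=[[[-0.02, 0.2, 0], [0, 0, 0], 0], [[0, 0, 0], [0, 0, 0], 0], [[0, 0, 0], [0, 0, 0], 0]])

```text
t: 5.12
position: [0.4919, 0.1936, 0.1669]
ee_rot: [-180.0, -0.2, -162.0]
force: [-0.2, -0.4, 0.1]
finger_gap: 0.0326
finger_force: 59.7
```

Run:
```python
from cell import ctrl
import cv2,numpy as np
p,d=ctrl.snapshot("scene");cv2.imwrite("pics/scene1.png",p);np.save("pics/scene1.npy",d);q,_=ctrl.snapshot("top");cv2.imwrite("pics/top1.png",q)
f=lambda i,u,v:cv2.resize(i[v:v+120,u:u+100],None,fx=4,fy=4)
cv2.imwrite("pics/b.png",np.hstack([f(p,225,210),f(q,210,200)]))
s=ctrl.sense();print(s["position"],s["ee_rot"],s["force"],s["finger_gap"])
```

```text
[0.49273001 0.19206051 0.1677828 ] [-1.79963356e+02 -1.28977290e-01 -1.62191104e+02] [-0.01629349  0.49792267  0.35279111] 0.03294259786862149
```

View pics/b.png

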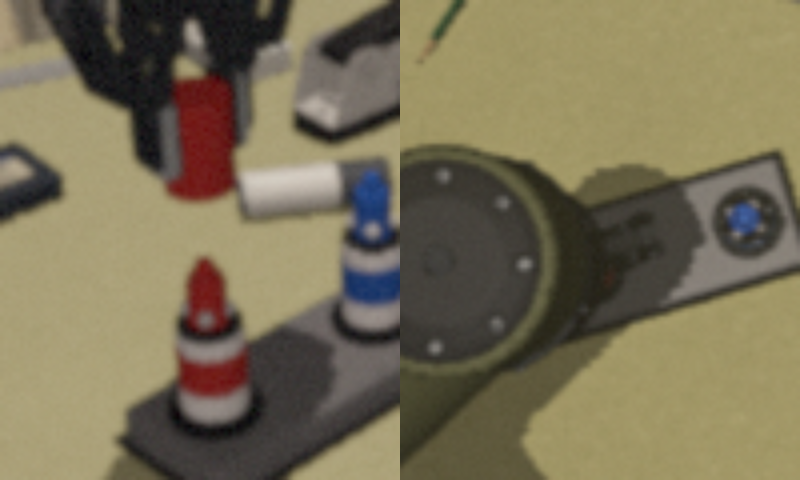

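The cap is held upright above the red marker: cap at scene px about (275,243), marker nib at about (276,276), barrel at about (278,305). Both are 34 mm in diameter, so I can compare their axes directly from the scene depth.

```bash
cat > m.py <<'E'
from h import *
from scipy.optimize import least_squares
def fit(P,r):
    # visible arc: fixed-radius circle
    o=least_squares(lambda c:np.hypot(*(P[:,:2]-c).T)-r,P[:,:2].mean(0)+[r*.6,0],loss='soft_l1',f_scale=.001)
    return o.x.round(4),np.sqrt(np.mean(o.fun**2)).round(4),len(P)
def run(ctrl,p,d,bx,capz):
    C=cam(ctrl,"scene");a,b,c,e=bx;v,u=np.mgrid[b:e,a:c];u=u.ravel();v=v.ravel();k=(d[v,u]>0)&red(p)[v,u];u,v=u[k],v[k]
    P=cloud(C,np.c_[u,v],d[v,u]);z=P[:,2]
    for n,lo,hi,r in(("cap",*capz,.017),("caplo",capz[0],sum(capz)/2,.017),("caphi",sum(capz)/2,capz[1],.017),("barrel",.035,.07,.017),("stud",.088,.102,.01)):
        m=(z>lo)&(z<hi)
        if m.sum()<5: continue
        uu,vv=u[m],v[m];Q=P[m]
        rows=np.unique(vv);mid=np.array([[(uu[vv==y].min()+uu[vv==y].max())/2,y] for y in rows])
        zs=np.array([np.median(Q[vv==y,2]) for y in rows])
        o,dd=rays(C,mid);L=o+dd*((zs-o[2])/dd[:,2])[:,None]
        dirh=dd[:,:2].mean(0);dirh/=np.linalg.norm(dirh);lat=np.array([-dirh[1],dirh[0]])
        print(n,fit(Q,r),"zr",Q[:,2].min().round(3),Q[:,2].max().round(3),"lat",(L[:,:2]@lat).mean().round(4),"latdir",lat.round(3))
E
python3 - <<'E'
from cell import ctrl
from m import *
run(ctrl,cv2.imread("pics/scene1.png"),np.load("pics/scene1.npy"),(255,225,300,320),(.155,.2))
E
```

```text
cap (array([0.4905, 0.1921]), np.float64(0.0011), 269) zr 0.156 0.2 lat 0.3504 latdir [0.356 0.934]
caplo (array([0.4905, 0.1919]), np.float64(0.0011), 133) zr 0.156 0.177 lat 0.3506 latdir [0.356 0.935]
caphi (array([0.4905, 0.1923]), np.float64(0.0011), 136) zr 0.178 0.2 lat 0.35 latdir [0.358 0.934]
barrel (array([0.4928, 0.1918]), np.float64(0.0011), 116) zr 0.046 0.064 lat 0.3522 latdir [0.351 0.936]
stud (array([0.4939, 0.1917]), np.float64(0.0012), 49) zr 0.088 0.102 lat 0.3524 latdir [0.35  0.937]
```

Call:
drive_tool(plan=[[[-0.013, -0.004, 0], [0, 0, 0], 0], [[0, 0, 0.1], [0, 0, 0], 0], [[0, 0, 0.1], [0, 0, 0], 0], [[0, 0, 0.1], [0, 0, 0], 0], [[0, 0, 0], [0, 0, 0], 0], [[0, 0, 0], [0, 0, 0], 0], [[0, 0, 0], [0, 0, 0], 0]])

```text
t: 5.8
position: [0.4959, 0.1921, 0.1251]
ee_rot: [-180.0, 0.1, -162.2]
force: [0.5, -0.2, -0.2]
finger_gap: 0.0331
finger_force: 59.6
```

Run:
```python
from cell import ctrl
from m import *
P=[];
for i in range(3):
    p,d=ctrl.snapshot("scene");P.append(d);print(ctrl.sense()["position"].round(4))
d=np.median(P,axis=0)
cv2.imwrite("pics/c.png",cv2.resize(p[220:340,225:325],None,fx=4,fy=4))
run(ctrl,p,d,(255,225,300,320),(.112,.152))
```

```text
[0.4959 0.1924 0.1254]
[0.4959 0.1926 0.1254]
[0.4958 0.1927 0.1253]
cap (array([0.4944, 0.1906]), np.float64(0.0008), 220) zr 0.113 0.152 lat 0.3507 latdir [0.356 0.935]
caplo (array([0.4944, 0.1907]), np.float64(0.0008), 111) zr 0.113 0.132 lat 0.3505 latdir [0.356 0.934]
caphi (array([0.4944, 0.1904]), np.float64(0.0007), 109) zr 0.132 0.152 lat 0.3502 latdir [0.357 0.934]
barrel (array([0.4929, 0.192 ]), np.float64(0.0007), 114) zr 0.046 0.064 lat 0.3523 latdir [0.351 0.936]
stud (array([0.4935, 0.1916]), np.float64(0.0007), 48) zr 0.089 0.101 lat 0.3521 latdir [0.351 0.936]
```

View pics/c.png

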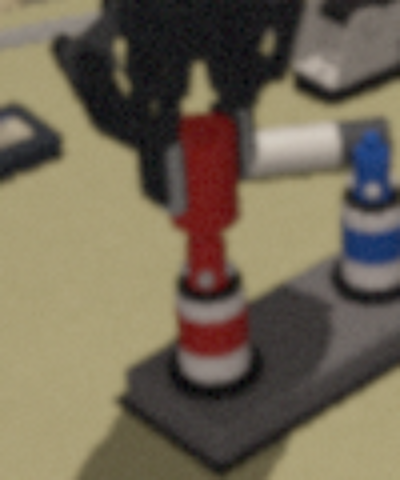

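The cap hangs straight over the stud, with its rim just round the nib (scene px about (276,276)). I measure about 1.5 mm of offset, so I'll correct that and lower it over the stud.

Call:
drive_tool(plan=[[[0.006, 0.01, 0], [0, 0, 0], 0], [[0, 0, 0], [0, 0, 0], 0], [[0, 0, 0.03], [0, 0, 0], 0], [[0, 0, 0.03], [0, 0, 0], 0], [[0, 0, 0.03], [0, 0, 0], 0], [[0, 0, 0.03], [0, 0, 0], 0], [[0, 0, 0], [0, 0, 0], 0], [[0, 0, 0], [0, 0, 0], 0]])

```text
t: 6.62
position: [0.4937, 0.1936, 0.1055]
ee_rot: [-180.0, -0.1, -162.2]
force: [0.4, 0.7, -0.3]
finger_gap: 0.0326
finger_force: 59.6
```

Run:
```python
from cell import ctrl
from m import *
P=[]
for i in range(3):
    p,d=ctrl.snapshot("scene");P.append(d);s=ctrl.sense();print(s["position"].round(4),s["force"].round(1),s["ft_torque"].round(2))
run(ctrl,p,np.median(P,axis=0),(255,225,300,320),(.1,.14))
```

```text
[0.4939 0.1937 0.106 ] [ 0.2  0.3 -0.1] [-0.01  0.01  0.01]
[0.494  0.1938 0.1062] [ 0.7 -0.2  0.3] [ 0.01  0.03 -0.02]
[0.494  0.1939 0.1063] [-0.  -0.8  0.2] [-0.01  0.06  0.  ]
cap (array([0.4925, 0.1922]), np.float64(0.0018), 230) zr 0.1 0.14 lat 0.3511 latdir [0.354 0.935]
caplo (array([0.4925, 0.1922]), np.float64(0.0009), 107) zr 0.1 0.119 lat 0.3508 latdir [0.355 0.935]
caphi (array([0.4925, 0.1922]), np.float64(0.0024), 123) zr 0.12 0.14 lat 0.351 latdir [0.355 0.935]
barrel (array([0.4929, 0.192 ]), np.float64(0.0006), 115) zr 0.046 0.064 lat 0.3516 latdir [0.353 0.936]
stud (array([0.485 , 0.1944]), np.float64(0.0014), 51) zr 0.093 0.102 lat 0.3512 latdir [0.354 0.935]
```

Centred within 0.5 mm with no side force. Now I press.

Call:
drive_tool(plan=[[[0, 0, 0.02], [0, 0, 0], 0], [[0, 0, 0.02], [0, 0, 0], 0], [[0, 0, 0], [0, 0, 0], 0]])

```text
t: 7.02
position: [0.4943, 0.1938, 0.1001]
ee_rot: [-180.0, 0.1, -162.2]
force: [1.3, -0.1, 1.1]
finger_gap: 0.0326
finger_force: 59.8
```

Call:
drive_tool(plan=[[[0, 0, 0.014], [0, 0, 0], 0], [[0, 0, 0.013], [0, 0, 0], 0], [[0, 0, 0], [0, 0, 0], 0]])

```text
t: 7.27
position: [0.4947, 0.1938, 0.0974]
ee_rot: [-180.0, 0.1, -162.2]
force: [1.4, -1.2, 3.7]
finger_gap: 0.033
finger_force: 60.0
```

Call:
drive_tool(plan=[[[0, 0, 0.014], [0, 0, 0], 0], [[0, 0, 0.013], [0, 0, 0], 0], [[0, 0, 0], [0, 0, 0], 0]])

```text
t: 7.52
position: [0.4939, 0.1937, 0.0912]
ee_rot: [180.0, -0.0, -162.2]
force: [2.6, 0.1, -0.8]
finger_gap: 0.0329
finger_force: 60.1
```

Call:
drive_tool(plan=[[[0, 0, 0.007], [0, 0, 0], 0], [[0, 0, 0], [0, 0, 0], 0], [[0, 0, 0], [0, 0, 0], 0]])

```text
t: 7.77
position: [0.494, 0.1938, 0.091]
ee_rot: [-180.0, 0.0, -162.2]
force: [2.0, -0.9, 2.0]
finger_gap: 0.0335
finger_force: 60.2
```

Call:
drive_tool(plan=[[[0, 0, 0.007], [0, 0, 0], 0], [[0, 0, 0], [0, 0, 0], 0], [[0, 0, 0], [0, 0, 0], 0]])

```text
t: 8.02
position: [0.4941, 0.1938, 0.0903]
ee_rot: [-180.0, 0.0, -162.2]
force: [1.3, -1.6, 5.3]
finger_gap: 0.0332
finger_force: 60.5
```

Call:
drive_tool(plan=[[[0, 0, 0.007], [0, 0, 0], 0], [[0, 0, 0], [0, 0, 0], 0], [[0, 0, 0], [0, 0, 0], 0]])

```text
t: 8.27
position: [0.4941, 0.1938, 0.0897]
ee_rot: [-180.0, 0.0, -162.2]
force: [-1.3, -1.6, 7.4]
finger_gap: 0.0329
finger_force: 60.7
```

Call:
drive_tool(plan=[[[0, 0, 0.008], [0, 0, 0], 0], [[0, 0, 0], [0, 0, 0], 0], [[0, 0, 0], [0, 0, 0], 0]])

```text
t: 8.52
position: [0.4942, 0.1938, 0.089]
ee_rot: [-180.0, 0.1, -162.2]
force: [-1.4, -1.3, 9.6]
finger_gap: 0.0328
finger_force: 60.9
```

Call:
drive_tool(plan=[[[0, 0, 0.008], [0, 0, 0], 0], [[0, 0, 0], [0, 0, 0], 0], [[0, 0, 0], [0, 0, 0], 0], [[0, 0, 0], [0, 0, 0], 0], [[0, 0, 0], [0, 0, 0], 0]])

```text
t: 8.93
position: [0.4942, 0.1938, 0.0884]
ee_rot: [-180.0, 0.1, -162.2]
force: [-3.0, -2.2, 11.5]
finger_gap: 0.0328
finger_force: 61.1
```

Run:
```python
from cell import ctrl
from m import *
P=[]
for i in range(3):
    p,d=ctrl.snapshot("scene");P.append(d);s=ctrl.sense();print(s["position"].round(4),s["force"].round(1),s["finger_force"])
d=np.median(P,axis=0)
cv2.imwrite("pics/d.png",cv2.resize(p[220:340,225:325],None,fx=4,fy=4))
run(ctrl,p,d,(255,225,300,320),(.08,.12))
q=d[245:275,268:282];C=cam(ctrl,"scene");v,u=np.mgrid[240:300,270:284];u=u.ravel();v=v.ravel();k=red(p)[v,u];Z=cloud(C,np.c_[u,v],d[v,u])[k];Z=Z[Z[:,2]>.07];print(len(Z),Z[:,2].min(),np.percentile(Z[:,2],[1,90,99]))
```

```text
[0.4942 0.1938 0.0885] [-3.4 -1.6 12.3] 61.10725600272417
[0.4942 0.1938 0.0885] [-3.  -1.  11.9] 61.107124127447605
[0.4942 0.1938 0.0884] [-2.7 -2.  11.5] 61.10790766775608
cap (array([0.4926, 0.1918]), np.float64(0.0007), 211) zr 0.08 0.119 lat 0.3507 latdir [0.355 0.935]
caplo (array([0.4927, 0.1919]), np.float64(0.0007), 109) zr 0.08 0.1 lat 0.3503 latdir [0.356 0.934]
caphi (array([0.4926, 0.1917]), np.float64(0.0008), 102) zr 0.1 0.119 lat 0.3504 latdir [0.356 0.934]
barrel (array([0.4929, 0.192 ]), np.float64(0.0007), 116) zr 0.045 0.064 lat 0.3522 latdir [0.351 0.936]
stud (array([0.4849, 0.193 ]), np.float64(0.0013), 76) zr 0.088 0.102 lat 0.3505 latdir [0.356 0.934]
313 0.07633997750381571 [0.07887122 0.12339522 0.12394672]
```

View pics/d.png

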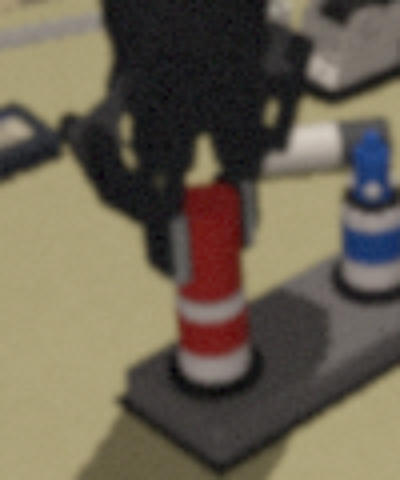

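The cap sits flush on the barrel (scene px about (277,295)) with the black ring hidden. Its top is at about z 0.124, so the rim is about 46 mm above the marker's origin. It is centred, with 12 N on it. Handing in.

```bash
python3 -c "
from cell import ctrl
print(ctrl.sign_off())"
```

```text
the job is handed in; nothing more can be done
None
```

I put the red cap from the cork coaster onto the red marker, past the click. At hand-in the gripper was still holding it and pressing with about 12 N, and the rim measured about 46 mm above the marker's origin, so the seal is nearly fully squeezed. The hand-in gave no pass/fail result.

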